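Fetch the tape roll from behind the containers

ROBOT

A 6-joint arm with a two-finger parallel gripper is mounted at the origin on a cart in front of the work surface, level with it; the furniture and walls round the work are solid. World frame = base frame: x ahead of the robot, y to its left, z up, the work surface at z = 0. Lengths are in m, angles in degrees, forces in N, time in s.
With the tool pointing down it reaches from about 0.375 to 0.9 m from the base axis. Payload 3.1 kg.
Tool frame: the origin (TCP) lies midway between the tips of the shut fingers; the grasp point (between the pads) lies 19 mm behind it; z points along the fingers, y is the line along which they close (so a half turn about z gives the same grasp; the last joint's range is limited). The gripper opens to 87 mm and grips with 3 to 60 N. Pads are 19 mm wide; open, the fingers measure 117 mm over their backs; the gripper's body (75 mm by 190 mm) begins 51 mm behind the grasp point.
Start: joints at [-77.091, 30.224, 82.088, -0, 67.689, -10.227], TCP at [0.246, -0.575, 0.195] pointing down, gripper open.
Joint ranges: [-176.69, 176.69], [-43.24, 126.21], [12.49, 139.97], [-82, 262], [0, 151.66], [-163.58, 163.58]. Speed limits (degrees/s): [159.86, 159.86, 180, 180, 180, 180].

INTERFACE

Orientations are given as a 3x3 rotation matrix whose columns are the frame's x, y, z axes.
In Python, from rig import read_state, optics, bot gives the robot as it stands. The module is installed in compiled form; this text tells all that it offers.
- The arm moves only by the tool send_rows, never from a script. Its argument "commands" is a list of rows, each a list of 7 numbers: the turn, a rotation vector about the tool's x, y, z in units of 5 degrees (1.0 is 5 degrees), then the shift along the tool's x, y, z in units of 30 mm (1.0 is 30 mm), then the opening, from 0 (shut) to 1 (fully open). In form: [[rx, ry, rz, tx, ty, tz, gripper], ...]. A call has 1 to 20 rows; each row is the pose to reach, as a shift and turn from the pose commanded when the call began, along the tool's axes at that moment; what a row does not reach only later rows make up. A row lasts 1/12 s, in which the tool goes at most 41.7 mm and 7.16 degrees, less where a joint would pass 70% of its speed; a pose out of reach is approached as far as the arm can. A call with a gripper value outside its range is refused whole. The fingers move at their own pace and stop on an object; the grip force is fixed at half the most. Time passes only in rows, so rows that repeat a pose let the fingers close. It gives the time, the measured TCP pose, the force, the opening and the grip force at its end, in the units of the state.
- read_state(): the state, without advancing time (a new reading comes with each control period).
- optics.capture(name): name is "scene" or "top" or "wrist"; returns a dict with "image" (420x560x3 uint8, blue, green, red), "intrinsics" (3x3 intrinsics, pixels), "k1" (the pictures are not rectified: a ray, as slopes to the right and down, at radius r is drawn at 1 + k1 r^2 times it, then the intrinsics apply), "extrinsics" (4x4, takes a point from world to camera coordinates); the wrist camera has in their place "T_tool_cam" (4x4, takes a point from camera to tool coordinates, whose origin is the TCP and whose axes are the flange's). Camera axes: x right, y down, z forward; pixel columns grow to the right and rows downward; lengths in m; the calibration is good to about 2 mm. A picture is of the moment at which its call begins: read the wrist's pose just before it. There is no depth.
- bot.hand_in(): hands the job in; it is judged then, once.
The state is a dict: "time_s": time; "joint_positions": joint angles; "qvel": joint speeds; "tau": joint torques, N m; "position": TCP position; "tcp_rot": TCP orientation; "force": force on the tool from outside, world axes, zero at the start; "moment": the same for the moment, N m; "opening": opening from 0.0 (shut) to 1.0 (fully open); "grasp_force": force on a finger pad.
Only numpy, scipy, OpenCV 4.12 (cv2) and the standard library are available. Lean on these libraries where they do the work, as an engineer would, in place of code of your own. Each camera call takes 0.05 s, during which the arm holds its last target. There are 200 camera calls.

TASK

Fetch the roll of surgical tape that lies hemmed in at the back of the white supply station. First clear the bottle, the jar and the can out of the way, so that all three stand upright on the dark mat together; then lay the roll flat in the steel tray; then put each container back, upright, on the very spot it came from. Do not knock a container over, and leave the stamp and the vial where they are.

Things in the scene. Friction and masses are not known exactly. Their poses are not given: they have to be found in the camera images.
- station: Fixed white plastic base plate, 157 (x) by 230 (y) by 4 mm; origin at the centre of its underside, +x to the back (yaw to 0.2 rad). Upstand 40 mm high along the back (inner face x = 74.5 mm), lips 14 mm high on the rear of both ends. Three grey discs mark the container spots at (x, y) = (-33, 0), (8, 74), (8, -74) mm, one container on each, shuffled; the tape roll lies at (33, 0) mm.
- mat: Fixed dark rubber mat, 256 mm (its x) by 120 mm (its y), 3 mm thick; origin at the centre of its underside. Left or right of the station, changing sides with the tray.
- tray: Fixed shallow open steel tray, outside 180 mm (its x) by 150 mm (its y), 18 mm high, walls and floor 3 mm; origin at the centre of its underside. Left or right of the station, on the other side from the mat.
- roll: Loose roll of surgical tape lying flat, 58 mm across, 25 mm high, about 50 g; origin at the centre of its underside, z up along its axis.
- bottle: Loose amber glass bottle with a paper label and a white screw cap, about 0.22 kg: straight round body 58 mm across up to 78 mm, then shoulder and neck, cap 32 mm across up to 114 mm. Origin at the centre of its underside, z up.
- jar: Loose white plastic jar with a black lid, about 0.20 kg: straight round body 62 mm across up to 80 mm, lid 61 mm across up to 101 mm. Origin at the centre of its underside, z up.
- can: Loose bare aluminium spray can, about 0.18 kg: straight round body 56 mm across up to 90 mm, narrowing to a white top 38 mm across up to 111 mm and a nozzle up to 114 mm. Origin at the centre of its underside, z up.
- stamp: Bystander: loose self-inking stamp, 39 by 58 by 74 mm high, standing on the desk in front of the station; origin at the centre of its underside.
- vial: Bystander: loose small amber vial with a screw cap, 29 mm across, 65 mm high, standing on the desk in front of the station; origin at the centre of its underside.

How it is judged (in metres and radians):
On the way, in this order (a step that is already met when the one before it is completed fails the run):
1. bottle, jar and can all stand upright on the mat at the same time, released (x of bottle in the frame of mat between -0.128 and 0.128 m and y of bottle in the frame of mat between -0.06 and 0.06 m and z of each of bottle, jar, can in the frame of mat below 0.008 m and angle between each of bottle, jar, can's own z axis and vertical below 0.12 rad and linear speed of each of bottle, jar, can below 0.02 m/s and angular speed of each of bottle, jar, can below 0.2 rad/s and contact force between the fingers and bottle below 0.1 N and x of jar in the frame of mat between -0.128 and 0.128 m and y of jar in the frame of mat between -0.06 and 0.06 m and contact force between the fingers and jar below 0.1 N and x of can in the frame of mat between -0.128 and 0.128 m and y of can in the frame of mat between -0.06 and 0.06 m and contact force between the fingers and can below 0.1 N), for 0.2 s.
2. the roll lies flat in the tray, released (x of roll in the frame of tray between -0.062 and 0.062 m and y of roll in the frame of tray between -0.047 and 0.047 m and z of roll in the frame of tray below 0.01 m and angle between roll's own z axis and vertical below 0.12 rad and linear speed of roll below 0.02 m/s and angular speed of roll below 0.2 rad/s and contact force between the fingers and roll below 0.1 N), for 0.2 s.
At the end, for the whole second after the job is handed in: The bottle, the jar and the can each stand upright (within 0.12 rad) within 15 mm of the spot where that same container started, and the tape roll lies flat on the floor of the steel tray, all released and at rest (all of step 2 and distance of each of bottle, jar, can from where it was at the start of the episode below 0.015 m and angle between each of bottle, jar, can's own z axis and vertical below 0.12 rad and linear speed of each of bottle, jar, can below 0.02 m/s and angular speed of each of bottle, jar, can below 0.2 rad/s and contact force between the fingers and bottle below 0.1 N and contact force between the fingers and jar below 0.1 N and contact force between the fingers and can below 0.1 N); the robot touches nothing.
It fails at once if a container is knocked over (tilted more than 0.6 rad) (angle between any of bottle, jar, can's own z axis and vertical above 0.6 rad).
It fails at once if the stamp or the vial is moved more than 30 mm (distance of any of stamp, vial from where it was at the start of the episode above 0.03 m).
It also fails if it takes over 136 s, if anything falls off the work surface, if the arm or the gripper's body presses on something with over 40 N, if the wrist force passes 120 N, or if a joint passes its speed limit or range.

## Working session

There is one attempt and no reset: what is moved stays moved. The work goes in short steps, Python scripts to look and compute and a tool call to move; the robot and the scene stay as the last step left them, time stands still between calls to the robot, and variables do not carry over. Pictures are saved under pics/ and viewed, at most 14 in all, crops included, and the job is handed in when it is done.

Besides the shell and the picture viewer there is one more tool, called as name([rows], argument=value, ...), one row to a line, values as JSON. send_rows: Moves the arm, as the interface text tells. Its arguments: {"type":"object","properties":{"commands":{"type":"array","items":{"type":"array","items":{"type":"number"}}}},"required":["commands"]}

```bash
mkdir -p pics
python3 - <<'E'
from rig import read_state, optics, bot
import cv2,pickle
s=read_state();print(s['time_s'],s['position'],s['tcp_rot'],s['opening'])
d={}
for n in('scene','top'):
    c=optics.capture(n);cv2.imwrite(f'pics/{n}0.png',c['image']);d[n]=c
    print(n,c['intrinsics'],c['k1'],c['extrinsics'])
pickle.dump(d,open('d0.pkl','wb'))
E
```

```text
0.0 [ 0.24538207 -0.57396061  0.19376199] [[ 9.19585249e-01  3.92890189e-01 -5.19085551e-04]
 [ 3.92890389e-01 -9.19582984e-01  2.06840021e-03]
 [ 3.35311909e-04 -2.10601404e-03 -9.99997726e-01]] 1.0027676492921238
scene [[417.09767856   0.         281.92277501]
 [  0.         417.09767856 213.6267098 ]
 [  0.           0.           1.        ]] 0.015354952912252121 [[-0.74858558 -0.66276414  0.01906092  0.38232011]
 [-0.52579464  0.57587556 -0.62602503  0.29609559]
 [ 0.40393022 -0.47865544 -0.77956998  0.67490481]
 [ 0.          0.          0.          1.        ]]
top [[395.21957568   0.         275.45233201]
 [  0.         395.21957568 213.84241299]
 [  0.           0.           1.        ]] -0.09737890656098216 [[-2.35725063e-02 -9.99721403e-01  1.20562624e-03  3.40784462e-05]
 [-9.94477288e-01  2.33254523e-02 -1.02327161e-01  4.92344083e-01]
 [ 1.02270531e-01 -3.61107555e-03 -9.94750068e-01  9.35856718e-01]
 [ 0.00000000e+00  0.00000000e+00  0.00000000e+00  1.00000000e+00]]
```

View pics/scene0.png

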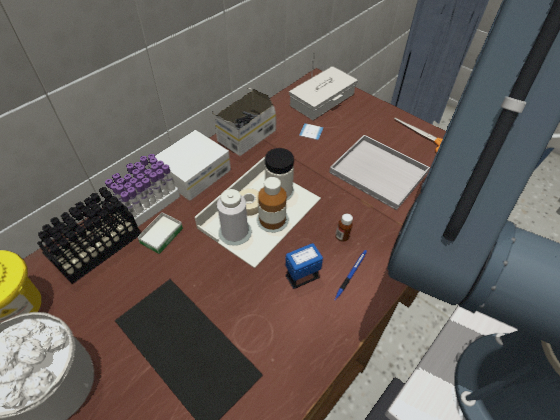

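View pics/top0.png

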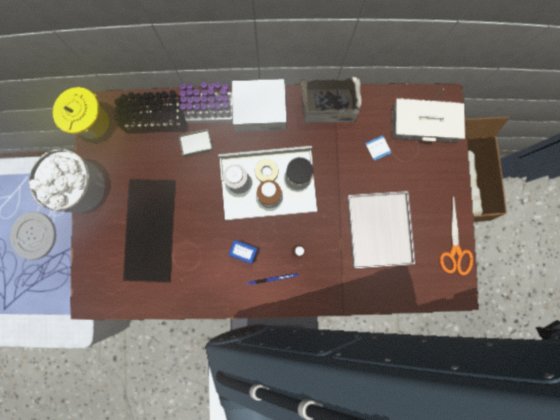

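The station is in the middle: can left, bottle front, jar right. The mat is on the left (+y) and the tray on the right (-y). I'll enlarge the station in both views.

```bash
cat > h.py <<'E'
import numpy as np,cv2,pickle
def ray(c,px,E=None):
    K=c['intrinsics'];k=c['k1']
    d=np.array([(px[0]-K[0,2])/K[0,0],(px[1]-K[1,2])/K[1,1]])
    u=d.copy()
    for _ in range(20): u=d/(1+k*(u@u))
    E=c['extrinsics'] if E is None else E
    R=E[:3,:3];o=-R.T@E[:3,3];v=R.T@np.array([u[0],u[1],1]);return o,v/np.linalg.norm(v)
def onz(c,px,z,E=None):
    o,v=ray(c,px,E);return (o+v*(z-o[2])/v[2])
def tri(rs):
    A=sum(np.eye(3)-np.outer(v,v) for o,v in rs);b=sum((np.eye(3)-np.outer(v,v))@o for o,v in rs)
    p=np.linalg.solve(A,b);res=max(np.linalg.norm((np.eye(3)-np.outer(v,v))@(p-o)) for o,v in rs);return p,res
def proj(c,P,E=None):
    E=c['extrinsics'] if E is None else E
    q=E[:3,:3]@np.asarray(P,float)+E[:3,3];u=q[:2]/q[2];u=u*(1+c['k1']*(u@u));K=c['intrinsics']
    return np.array([K[0,0]*u[0]+K[0,2],K[1,1]*u[1]+K[1,2]])
E
python3 - <<'E'
import pickle,cv2
d=pickle.load(open('d0.pkl','rb'))
cv2.imwrite('pics/t1.png',cv2.resize(d['top']['image'][140:225,210:325],None,fx=6.8,fy=6.8,interpolation=cv2.INTER_CUBIC))
cv2.imwrite('pics/s1.png',cv2.resize(d['scene']['image'][145:270,190:330],None,fx=4.8,fy=4.8,interpolation=cv2.INTER_CUBIC))
E
```

```text
(no output)
```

View pics/t1.png

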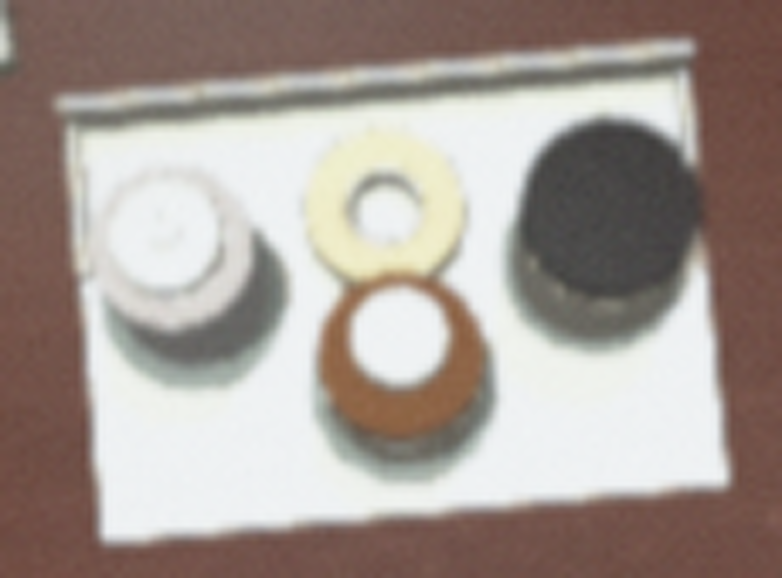

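View pics/s1.png

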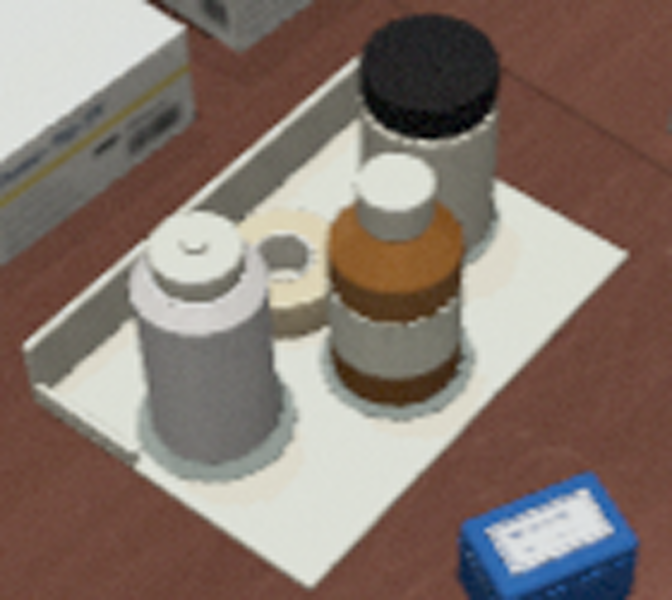

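Picks are in enlarged pixels. Top: cap (400,338), can top (164,235), lid (612,208), roll (386,207), front corners (103,543) and (729,486). Scene: cap (396,183), can top (198,240), lid (429,66), roll (285,250), front corners (308,586) and (628,254).

Run:
```python
from h import *
d=pickle.load(open('d0.pkl','rb'));T=d['top'];S=d['scene']
t=lambda u,v:((u+.5)/6.8-.5+210,(v+.5)/6.8-.5+140)
s=lambda u,v:((u+.5)/4.8-.5+190,(v+.5)/4.8-.5+145)
np.set_printoptions(precision=4,suppress=True)
P={'bottle':((400,338),(396,183)),'can':((164,235),(198,240)),'jar':((612,208),(429,66)),'roll':((386,207),(285,250)),'FL':((103,543),(308,586)),'FR':((729,486),(628,254)),'BLtop':((60,103),(28,350))}
for k,(a,b) in P.items(): print(k,*tri([ray(T,t(*a)),ray(S,s(*b))]))
FL=onz(T,t(103,543),.004)[:2];FR=onz(T,t(729,486),.004)[:2]
v=FL-FR;L=np.linalg.norm(v);yh=v/L;xh=np.array([yh[1],-yh[0]]);yaw=np.arctan2(xh[1],xh[0]);print('L',L,'yaw',yaw,np.degrees(yaw))
o=(FL+FR)/2+xh*.0785;print('station',o)
for n,(x,y) in {'bottle':(-.033,0),'can':(.008,.074),'jar':(.008,-.074),'roll':(.033,0)}.items(): print(n,o+xh*x+yh*y)
for n,z,p in (('bottle',.118,(400,338)),('can',.117,(164,235)),('jar',.105,(612,208)),('roll',.029,(386,207))): print(n,onz(T,t(*p),z))
# mat: dark mask; tray
im=T['image'];g=im.max(2)
m=np.zeros(g.shape,np.uint8);m[170:295,110:190]=(g[170:295,110:190]<45)
n,l,st,c=cv2.connectedComponentsWithStats(m);i=1+np.argmax(st[1:,4]);
r=cv2.minAreaRect(np.argwhere(l==i)[:,::-1].astype(np.float32));print('mat',r,st[i])
print(np.array([onz(T,p,.003)for p in cv2.boxPoints(r)]),onz(T,r[0],.003))
for z,ps in ((.018,[(349,194),(410,192),(413,267),(354,268)]),): 
  q=np.array([onz(T,p,z)for p in ps]);print('tray',q,q.mean(0))
for n,p in (('stamp',(244,252)),('vial',(299,251))): print(n,onz(T,p,.07))
```

```text
bottle [0.537  0.0028 0.1191] 0.0005062449475150665
can [0.572  0.0786 0.1215] 0.0009791533960188548
jar [ 0.582  -0.0682  0.1038] 0.00012168966007844884
roll [0.5987 0.0079 0.035 ] 0.00048635673838283916
FL [0.4829 0.1142 0.0081] 0.00013125984603727948
FR [ 0.4985 -0.1146  0.0061] 0.00030357990786701675
BLtop [0.638  0.1235 0.0388] 0.0016582632212771536
L 0.23001107587117847 yaw 0.06780870452273102 3.885152583402145
station [0.5695 0.0054]
bottle [0.5366 0.0031]
can [0.5725 0.0797]
jar [ 0.5825 -0.0679]
roll [0.6024 0.0076]
bottle [0.5376 0.0031 0.118 ]
can [0.5738 0.0796 0.117 ]
jar [ 0.5819 -0.068   0.105 ]
roll [0.6004 0.0083 0.029 ]
mat ((141.10000610351562, 240.2000274658203), (2.8460497856140137, 6.008327484130859), 18.43494987487793) [139 237   4   7   9]
[[0.4303 0.3316 0.003 ]
 [0.4444 0.3268 0.003 ]
 [0.442  0.3199 0.003 ]
 [0.4279 0.3247 0.003 ]] [0.4361 0.3258 0.003 ]
tray [[ 0.538  -0.1945  0.018 ]
 [ 0.5399 -0.3485  0.018 ]
 [ 0.3541 -0.3456  0.018 ]
 [ 0.3562 -0.1993  0.018 ]] [ 0.447 -0.272  0.018]
stamp [0.4012 0.063  0.07  ]
vial [ 0.4005 -0.0635  0.07  ]
```

All heights agree with the text (station yaw 3.9°). I'll fix the mat and work out the first move.

```bash
cat >> h.py <<'E'
def mv(target,yaw=0):
    "shift (30mm units) and rz (5deg units) in the tool frame to get to target, tool x at world yaw (deg)"
    from rig import read_state
    s=read_state();R=np.array(s['tcp_rot']);t=R.T@(np.array(target)-s['position'])/.03
    y=np.radians(yaw);G=np.array([[np.cos(y),np.sin(y),0],[np.sin(y),-np.cos(y),0],[0,0,-1]])
    r=cv2.Rodrigues(R.T@G)[0].ravel();return np.round(np.degrees(r)/5,2),np.round(t,2)
E
python3 - <<'E'
from h import *
d=pickle.load(open('d0.pkl','rb'));T=d['top'];S=d['scene']
q=np.array([onz(T,p,.003) for p in [(128,180),(175,181),(173,282),(124,280)]]);print(q,q.mean(0))
q=np.array([onz(S,p,.003) for p in [(172,281),(262,374),(116,321)]]);print(q)
print(mv((.537,.003,.25)))
E
```

```text
[[0.58993746 0.36181973 0.003     ]
 [0.58386134 0.24019756 0.003     ]
 [0.33139522 0.24511118 0.003     ]
 [0.33788719 0.36904402 0.003     ]] [0.4607703  0.30404312 0.003     ]
[[0.57794816 0.23855998 0.003     ]
 [0.33271654 0.25054435 0.003     ]
 [0.58790341 0.35548749 0.003     ]]
(array([-0.02,  0.  ,  4.63]), array([ 16.49, -13.87,  -1.84]))
```

send_rows([
  [0,0,0.2,0.7,-0.6,-0.5,1],
  [0,0,0.5,1.7,-1.4,-1,1],
  [0,0,0.8,2.7,-2.3,-1.84,1],
  [0,0,1.1,3.7,-3.1,-1.84,1],
  [0,0,1.4,4.7,-3.95,-1.84,1],
  [0,0,1.7,5.7,-4.8,-1.84,1],
  [0,0,2,6.7,-5.6,-1.84,1],
  [0,0,2.3,7.7,-6.5,-1.84,1],
  [0,0,2.6,8.7,-7.3,-1.84,1],
  [0,0,2.9,9.7,-8.1,-1.84,1],
  [0,0,3.2,10.7,-9,-1.84,1],
  [0,0,3.5,11.7,-9.8,-1.84,1],
  [0,0,3.8,12.7,-10.7,-1.84,1],
  [0,0,4.1,13.7,-11.5,-1.84,0.9],
  [0,0,4.4,14.7,-12.4,-1.84,0.85],
  [0,0,4.63,15.5,-13,-1.84,0.85],
  [0,0,4.63,16.1,-13.5,-1.84,0.85],
  [0,0,4.63,16.49,-13.87,-1.84,0.85],
  [0,0,4.63,16.49,-13.87,-1.84,0.85],
  [0,0,4.63,16.49,-13.87,-1.84,0.85],
])

```text
time_s: 1.77
position: [0.5366, 0.0029, 0.2494]
tcp_rot: [[1.0, 0.002, -0.001], [0.002, -1.0, -0.0], [-0.001, 0.0, -1.0]]
force: [0.2, -0.1, 0.7]
opening: 0.852
grasp_force: 0.0
```

Run:
```python
from h import *
from rig import *
s=read_state();c=optics.capture('wrist');cv2.imwrite('pics/w1.png',c['image']);pickle.dump((s,c),open('w1.pkl','wb'))
print(s['time_s'],s['position'],s['joint_positions'],s['opening'],mv((.537,.003,.25)))
T=np.eye(4);T[:3,:3]=s['tcp_rot'];T[:3,3]=s['position'];E=np.linalg.inv(T@c['T_tool_cam'])
for n,p in (('bottlecap',(.537,.003,.118)),('can',(.573,.0795,.117)),('jar',(.582,-.068,.105)),('roll',(.601,.008,.029))): print(n,proj(c,p,E))
```

```text
1.7667 [0.53663196 0.00293747 0.24942393] [-1.16049642e+01  1.97929820e+01  9.08343816e+01 -3.16176054e-02
  6.94468293e+01  7.82966503e+01] 0.8524940464328108 (array([0.  , 0.01, 0.01]), array([ 0.02, -0.03, -0.02]))
bottlecap [276.76403404 193.08427242]
can [197.93247165 156.54291352]
jar [348.01778141 146.30223239]
roll [272.80349369 124.42718126]
```

View pics/w1.png

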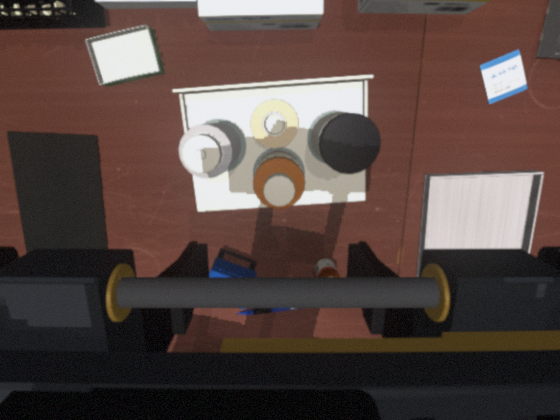

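The cap shows at (279,190), the can top at (200,154), the lid at (349,142) and the roll at (275,124). These are within 2–4 px (about 2–3 mm) of prediction. I'll average the views and go down on the bottle.

send_rows([
  [0,0,0,0.05,0.01,0.5,0.85],
  [0,0,0,0.05,0.01,1.2,0.85],
  [0,0,0,0.05,0.01,2,0.85],
  [0,0,0,0.05,0.01,2.8,0.85],
  [0,0,0,0.05,0.01,3.6,0.85],
  [0,0,0,0.05,0.01,4.3,0.85],
  [0,0,0,0.05,0.01,5,0.85],
  [0,0,0,0.05,0.01,5.6,0.85],
  [0,0,0,0.05,0.01,6.1,0.85],
  [0,0,0,0.05,0.01,6.4,0.85],
  [0,0,0,0.05,0.01,6.52,0.85],
  [0,0,0,0.05,0.01,6.52,0.85],
  [0,0,0,0.05,0.01,6.52,0.7],
  [0,0,0,0.05,0.01,6.52,0.6],
  [0,0,0,0.05,0.01,6.52,0.5],
  [0,0,0,0.05,0.01,6.52,0.4],
  [0,0,0,0.05,0.01,6.52,0.4],
  [0,0,0,0.05,0.01,6.52,0.4],
])

```text
time_s: 3.32
position: [0.5391, 0.0018, 0.055]
tcp_rot: [[1.0, 0.0, 0.001], [0.0, -1.0, -0.0], [0.001, 0.0, -1.0]]
force: [0.2, -0.1, 2.3]
opening: 0.603
grasp_force: 28.4
```

send_rows([
  [0,0,0,0,0,-0.1,0.3],
  [0,0,0,0,0,-0.3,0.3],
  [0,0,0,0,0,-0.6,0.3],
  [0,0,0,0,0,-0.9,0.3],
  [0,0,0,0,0,-1,0.3],
  [0,0,0,0,0,-1,0.3],
])

```text
time_s: 3.82
position: [0.5395, 0.0019, 0.0858]
tcp_rot: [[1.0, -0.0, 0.003], [-0.0, -1.0, -0.001], [0.003, 0.001, -1.0]]
force: [0.3, -0.4, -3.2]
opening: 0.597
grasp_force: 27.5
```

Run:
```python
from rig import *
import cv2
s=read_state();print(s['force'],s['opening'])
c=optics.capture('scene');cv2.imwrite('pics/s2.png',cv2.resize(c['image'][90:290,150:390],None,fx=3,fy=3,interpolation=2))
```

```text
[ 0.267452   -0.41581215 -3.16216546] 0.5968199305118306
```

View pics/s2.png

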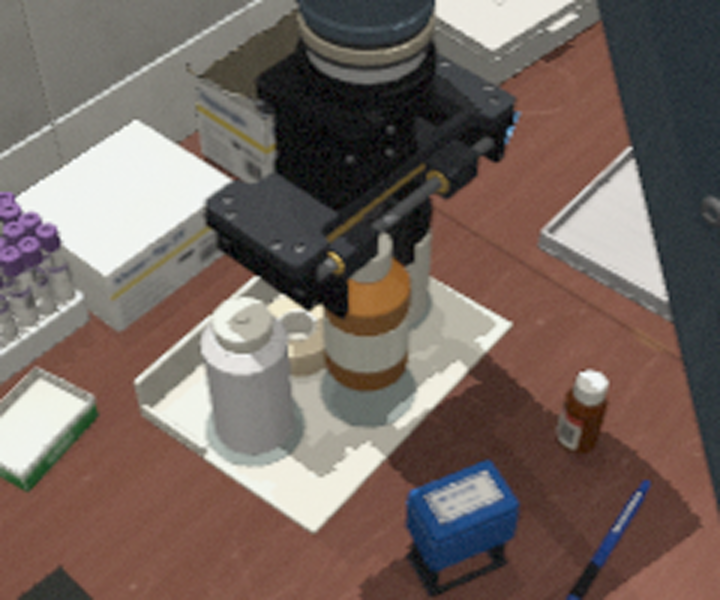

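The picture shows the bottle held upright, its base about 30 mm above its disc at (368,385). I'll carry it to the mat's near end (.385, .304).

send_rows([
  [0,0,0,0,0,-0.5,0.3],
  [0,0,0,0,0,-1.2,0.3],
  [0,0,0,0,0,-2,0.3],
  [0,0,0,0,0,-2.8,0.3],
  [0,0,0,-0.1,-0.2,-3.5,0.3],
  [0,0,0,-0.3,-0.6,-4.1,0.3],
  [0,0,0,-0.6,-1.2,-4.6,0.3],
  [0,0,0,-1,-2,-5,0.3],
  [0,0,0,-1.45,-2.85,-5,0.3],
  [0,0,0,-1.9,-3.7,-5,0.3],
  [0,0,0,-2.35,-4.55,-5,0.3],
  [0,0,0,-2.8,-5.4,-5,0.3],
  [0,0,0,-3.25,-6.25,-5,0.3],
  [0,0,0,-3.7,-7.1,-5,0.3],
  [0,0,0,-4.1,-7.95,-5,0.3],
  [0,0,0,-4.5,-8.8,-5,0.3],
  [0,0,0,-4.8,-9.4,-5,0.3],
  [0,0,0,-5.05,-9.85,-5,0.3],
  [0,0,0,-5.15,-10.07,-5,0.3],
  [0,0,0,-5.15,-10.07,-5,0.3],
])

```text
time_s: 5.53
position: [0.383, 0.305, 0.234]
tcp_rot: [[1.0, 0.002, -0.001], [0.002, -1.0, -0.0], [-0.001, 0.0, -1.0]]
force: [0.0, -0.6, -1.2]
opening: 0.597
grasp_force: 27.5
```

send_rows([
  [0,0,0,0,0,0.5,0.3],
  [0,0,0,0,0,1.2,0.3],
  [0,0,0,0,0,2,0.3],
  [0,0,0,0,0,2.8,0.3],
  [0,0,0,0,0,3.6,0.3],
  [0,0,0,0,0,4.3,0.3],
  [0,0,0,0,0,4.9,0.3],
  [0,0,0,0,0,5.3,0.3],
  [0,0,0,0,0,5.6,0.3],
  [0,0,0,0,0,5.8,0.3],
  [0,0,0,0,0,5.9,0.3],
  [0,0,0,0,0,5.97,0.3],
  [0,0,0,0,0,5.97,0.3],
  [0,0,0,0,0,5.97,0.3],
])

```text
time_s: 6.7
position: [0.3846, 0.3043, 0.0558]
tcp_rot: [[1.0, -0.0, 0.001], [-0.0, -1.0, 0.001], [0.001, -0.001, -1.0]]
force: [1.0, 1.5, -0.7]
opening: 0.601
grasp_force: 27.5
```

send_rows([
  [0,0,0,0,0,0.04,0.3],
  [0,0,0,0,0,0.06,0.3],
  [0,0,0,0,0,0.06,0.6],
  [0,0,0,0,0,0.06,0.65],
  [0,0,0,0,0,0.06,0.7],
  [0,0,0,0,0,0.06,0.8],
  [0,0,0,0,0,0.06,0.85],
  [0,0,0,0,0,0.06,0.85],
  [0,0,0,0,0,-0.4,0.85],
  [0,0,0,0,0,-1.2,0.85],
  [0,0,0,0,0,-2.2,0.85],
  [0,0,0,0,0,-3.2,0.85],
  [0,0,0,0,0,-4.2,0.85],
  [0,0,0,0,0,-5,0.85],
  [0,0,0,0,0,-5.5,0.85],
  [0,0,0,0,0,-5.5,0.85],
])

```text
time_s: 8.03
position: [0.3862, 0.3053, 0.2237]
tcp_rot: [[1.0, -0.0, 0.007], [-0.0, -1.0, 0.003], [0.007, -0.003, -1.0]]
force: [0.4, -0.0, -0.1]
opening: 0.853
grasp_force: 0.0
```

Run:
```python
from h import *
print(mv((.574,.0785,.22)))
```

```text
(array([-0.04, -0.08, -0.  ]), array([6.26, 7.56, 0.14]))
```

send_rows([
  [0,0,0,0.3,0.35,0,0.85],
  [0,0,0,0.8,1,0,0.85],
  [0,0,0,1.4,1.7,0,0.85],
  [0,0,0,2,2.4,0,0.85],
  [0,0,0,2.7,3.2,0,0.85],
  [0,0,0,3.4,4.1,0,0.85],
  [0,0,0,4.1,5,0,0.85],
  [0,0,0,4.8,5.8,0,0.85],
  [0,0,0,5.4,6.5,0,0.85],
  [0,0,0,5.9,7.1,0,0.85],
  [0,0,0,6.2,7.45,0,0.85],
  [0,0,0,6.26,7.56,0,0.85],
  [0,0,0,6.26,7.56,0,0.85],
  [0,0,0,6.26,7.56,0,0.85],
  [0,0,0,6.26,7.56,0,0.85],
])

```text
time_s: 9.28
position: [0.5704, 0.0786, 0.2199]
tcp_rot: [[1.0, 0.001, -0.002], [0.001, -1.0, 0.001], [-0.002, -0.001, -1.0]]
force: [-0.2, 0.3, 0.3]
opening: 0.848
grasp_force: 0.0
```

Run:
```python
from h import *
print(mv((.574,.0785,.056)))
```

```text
(array([-0.01,  0.02,  0.01]), array([0.13, 0.01, 5.46]))
```

send_rows([
  [0,0,0,0.13,0.01,0.5,0.85],
  [0,0,0,0.13,0.01,1.2,0.85],
  [0,0,0,0.13,0.01,2,0.85],
  [0,0,0,0.13,0.01,2.8,0.85],
  [0,0,0,0.13,0.01,3.6,0.85],
  [0,0,0,0.13,0.01,4.3,0.85],
  [0,0,0,0.13,0.01,4.8,0.85],
  [0,0,0,0.13,0.01,5.2,0.85],
  [0,0,0,0.13,0.01,5.46,0.85],
  [0,0,0,0.13,0.01,5.46,0.85],
  [0,0,0,0.13,0.01,5.46,0.7],
  [0,0,0,0.13,0.01,5.46,0.6],
  [0,0,0,0.13,0.01,5.46,0.5],
  [0,0,0,0.13,0.01,5.46,0.3],
  [0,0,0,0.13,0.01,5.46,0.3],
  [0,0,0,0.13,0.01,5.46,0.3],
  [0,0,0,0.13,0.01,5.46,0.3],
])

```text
time_s: 10.7
position: [0.5765, 0.0772, 0.0574]
tcp_rot: [[1.0, -0.0, 0.002], [-0.0, -1.0, 0.0], [0.002, -0.0, -1.0]]
force: [-0.2, 1.3, 5.5]
opening: 0.631
grasp_force: 30.0
```

send_rows([
  [0,0,0,0,0,-0.3,0.2],
  [0,0,0,0,0,-0.8,0.2],
  [0,0,0,0,0,-1.5,0.2],
  [0,0,0,0,0,-2.3,0.2],
  [0,0,0,0,0,-3.1,0.2],
  [0,0,0,-0.1,-0.2,-3.8,0.2],
  [0,0,0,-0.3,-0.6,-4.3,0.2],
  [0,0,0,-0.6,-1.2,-4.6,0.2],
  [0,0,0,-1,-2,-4.6,0.2],
  [0,0,0,-1.4,-2.8,-4.6,0.2],
  [0,0,0,-1.85,-3.6,-4.6,0.2],
  [0,0,0,-2.3,-4.4,-4.6,0.2],
  [0,0,0,-2.7,-5.2,-4.6,0.2],
  [0,0,0,-3.1,-6,-4.6,0.2],
  [0,0,0,-3.4,-6.6,-4.6,0.2],
  [0,0,0,-3.65,-7.1,-4.6,0.2],
  [0,0,0,-3.8,-7.45,-4.6,0.2],
  [0,0,0,-3.88,-7.56,-4.6,0.2],
  [0,0,0,-3.88,-7.56,-4.6,0.2],
  [0,0,0,-3.88,-7.56,-4.6,0.2],
])

```text
time_s: 12.37
position: [0.4596, 0.3032, 0.1944]
tcp_rot: [[1.0, -0.0, -0.0], [-0.0, -1.0, -0.001], [-0.0, 0.001, -1.0]]
force: [-0.4, 0.2, -1.5]
opening: 0.631
grasp_force: 30.0
```

Run:
```python
from h import *
print(mv((.46,.304,.057)))
```

```text
(array([ 0.01,  0.  , -0.  ]), array([ 0.01, -0.03,  4.58]))
```

send_rows([
  [0,0,0,0,0,0.5,0.2],
  [0,0,0,0,0,1.2,0.2],
  [0,0,0,0,0,2,0.2],
  [0,0,0,0,0,2.8,0.2],
  [0,0,0,0,0,3.5,0.2],
  [0,0,0,0,0,4,0.2],
  [0,0,0,0,0,4.3,0.2],
  [0,0,0,0,0,4.5,0.2],
  [0,0,0,0,0,4.58,0.2],
  [0,0,0,0,0,4.62,0.2],
  [0,0,0,0,0,4.62,0.2],
  [0,0,0,0,0,4.62,0.6],
  [0,0,0,0,0,4.62,0.66],
  [0,0,0,0,0,4.62,0.7],
  [0,0,0,0,0,4.62,0.85],
  [0,0,0,0,0,4.62,0.85],
  [0,0,0,0,0,4.62,0.85],
])

```text
time_s: 13.78
position: [0.4595, 0.304, 0.0561]
tcp_rot: [[1.0, -0.0, 0.0], [-0.0, -1.0, 0.0], [0.0, -0.0, -1.0]]
force: [0.0, 0.3, -0.4]
opening: 0.815
grasp_force: 0.0
```

send_rows([
  [0,0,0,0,0,-0.3,0.85],
  [0,0,0,0,0,-0.9,0.85],
  [0,0,0,0,0,-1.8,0.85],
  [0,0,0,0,0,-2.8,0.85],
  [0,0,0,0,0,-3.8,0.85],
  [0,0,0,0,0,-4.8,0.85],
  [0,0,0,0.2,0.7,-5.5,0.85],
  [0,0,0,0.5,1.7,-5.7,0.9],
  [0,0,0,0.8,2.7,-5.7,0.9],
  [0,0,0,1.1,3.7,-5.7,0.9],
  [0,0,0,1.4,4.7,-5.7,0.9],
  [0,0,0,1.7,5.7,-5.7,0.9],
  [0,0,0,2,6.7,-5.7,0.9],
  [0,0,0,2.3,7.7,-5.7,0.9],
  [0,0,0,2.7,8.8,-5.7,0.9],
  [0,0,0,3.1,9.9,-5.7,0.9],
  [0,0,0,3.5,11,-5.7,0.9],
  [0,0,0,3.9,11.9,-5.7,0.9],
  [0,0,0,4.1,12.4,-5.7,0.9],
  [0,0,0,4.1,12.4,-5.7,0.9],
])

```text
time_s: 15.45
position: [0.5838, -0.0716, 0.2273]
tcp_rot: [[1.0, -0.004, 0.002], [-0.004, -1.0, -0.001], [0.002, 0.001, -1.0]]
force: [-0.5, -0.4, 0.1]
opening: 0.905
grasp_force: 0.0
```

Run:
```python
from h import *
from rig import *
print(mv((.583,-.0685,.056)))
s=read_state();print(s['position'],s['opening'])
c=optics.capture('top');cv2.imwrite('pics/t2.png',c['image'])
c=optics.capture('scene');cv2.imwrite('pics/s3.png',c['image'])
```

```text
(array([ 0.02, -0.02, -0.05]), array([-0.04, -0.11,  5.71]))
[ 0.5837665  -0.07156215  0.2272612 ] 0.9045373854482922
```

View pics/s3.png

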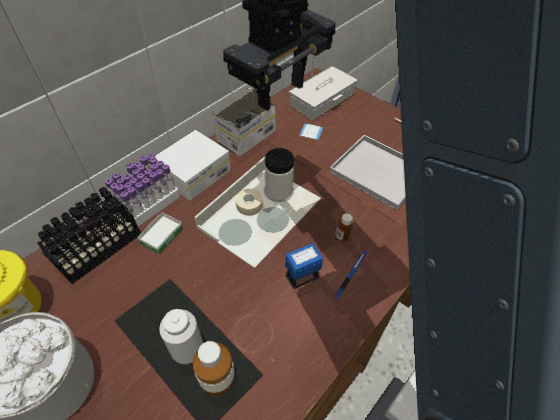

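The can stands at (182,340) and the bottle at (213,368), both upright on the mat. Next is the jar.

send_rows([
  [0,0,-0.05,-0.04,-0.11,0.5,0.9],
  [0,0,-0.05,-0.04,-0.11,1.2,0.9],
  [0,0,-0.05,-0.04,-0.11,2,0.9],
  [0,0,-0.05,-0.04,-0.11,2.8,0.9],
  [0,0,-0.05,-0.04,-0.11,3.6,0.9],
  [0,0,-0.05,-0.04,-0.11,4.4,0.9],
  [0,0,-0.05,-0.04,-0.11,5,0.9],
  [0,0,-0.05,-0.04,-0.11,5.4,0.9],
  [0,0,-0.05,-0.04,-0.11,5.6,0.9],
  [0,0,-0.05,-0.04,-0.11,5.71,0.9],
  [0,0,-0.05,-0.04,-0.11,5.71,0.9],
  [0,0,-0.05,-0.04,-0.11,5.71,0.75],
  [0,0,-0.05,-0.04,-0.11,5.71,0.65],
  [0,0,-0.05,-0.04,-0.11,5.71,0.5],
  [0,0,-0.05,-0.04,-0.11,5.71,0.3],
  [0,0,-0.05,-0.04,-0.11,5.71,0.3],
  [0,0,-0.05,-0.04,-0.11,5.71,0.3],
])

```text
time_s: 16.97
position: [0.5826, -0.066, 0.0569]
tcp_rot: [[1.0, 0.004, 0.003], [0.004, -1.0, -0.002], [0.003, 0.002, -1.0]]
force: [0.5, -2.9, 5.8]
opening: 0.693
grasp_force: 31.2
```

Run:
```python
from h import *
print(mv((.538,.304,.2)))
```

```text
(array([ 0.02, -0.04,  0.05]), array([ -1.42, -12.33,  -4.79]))
```

send_rows([
  [0,0,0,0,0,-0.3,0.2],
  [0,0,0,0,0,-0.8,0.2],
  [0,0,0,0,0,-1.5,0.2],
  [0,0,0,0,0,-2.3,0.2],
  [0,0,0,0,0,-3.1,0.2],
  [0,0,0,-0.05,-0.3,-3.8,0.2],
  [0,0,0,-0.1,-0.9,-4.3,0.2],
  [0,0,0,-0.2,-1.8,-4.7,0.2],
  [0,0,0,-0.3,-2.8,-4.8,0.2],
  [0,0,0,-0.4,-3.8,-4.8,0.2],
  [0,0,0,-0.5,-4.8,-4.8,0.2],
  [0,0,0,-0.6,-5.8,-4.8,0.2],
  [0,0,0,-0.7,-6.8,-4.8,0.2],
  [0,0,0,-0.85,-7.8,-4.8,0.2],
  [0,0,0,-1,-8.8,-4.8,0.2],
  [0,0,0,-1.1,-9.8,-4.8,0.2],
  [0,0,0,-1.2,-10.7,-4.8,0.2],
  [0,0,0,-1.3,-11.5,-4.8,0.2],
  [0,0,0,-1.4,-12.1,-4.8,0.2],
  [0,0,0,-1.42,-12.33,-4.8,0.2],
])

```text
time_s: 18.63
position: [0.5348, 0.3076, 0.1991]
tcp_rot: [[1.0, 0.007, -0.003], [0.007, -1.0, 0.001], [-0.003, -0.001, -1.0]]
force: [-0.2, -0.3, -1.3]
opening: 0.69
grasp_force: 31.1
```

send_rows([
  [0,0,0,0,0,0,0.2],
  [0,0,0,0,0,0,0.2],
  [0,0,0,0,0,0,0.2],
])

```text
time_s: 18.88
position: [0.5368, 0.3036, 0.1994]
tcp_rot: [[1.0, 0.003, -0.001], [0.003, -1.0, -0.001], [-0.001, 0.001, -1.0]]
force: [-0.3, -0.7, -1.3]
opening: 0.699
grasp_force: 31.1
```

Run:
```python
from h import *
print(mv((.538,.304,.0555)))
```

```text
(array([0.01, 0.01, 0.04]), array([ 0.04, -0.02,  4.8 ]))
```

send_rows([
  [0,0,0,0.02,0,0.5,0.2],
  [0,0,0,0.02,0,1.2,0.2],
  [0,0,0,0.02,0,2,0.2],
  [0,0,0,0.02,0,2.8,0.2],
  [0,0,0,0.02,0,3.6,0.2],
  [0,0,0,0.02,0,4.2,0.2],
  [0,0,0,0.02,0,4.5,0.2],
  [0,0,0,0.02,0,4.7,0.2],
  [0,0,0,0.02,0,4.78,0.2],
  [0,0,0,0.02,0,4.82,0.2],
  [0,0,0,0.02,0,4.82,0.2],
  [0,0,0,0.02,0,4.82,0.66],
  [0,0,0,0.02,0,4.82,0.72],
  [0,0,0,0.02,0,4.82,0.76],
  [0,0,0,0.02,0,4.82,0.9],
  [0,0,0,0.02,0,4.82,0.9],
  [0,0,0,0.02,0,4.82,0.9],
])

```text
time_s: 20.3
position: [0.5377, 0.305, 0.0552]
tcp_rot: [[1.0, 0.004, 0.0], [0.004, -1.0, 0.0], [0.0, -0.0, -1.0]]
force: [0.2, 0.6, 0.1]
opening: 0.873
grasp_force: 0.0
```

send_rows([
  [0,0,0,0,0,-0.3,0.9],
  [0,0,0,0,0,-0.9,0.9],
  [0,0,0,0,0,-1.8,0.9],
  [0,0,0,0,0,-2.8,0.9],
  [0,0,0,0,0,-3.8,0.9],
  [0,0,0,0,0,-4.6,0.9],
  [0,0,0,0.2,0.7,-5,0.9],
  [0,0,0,0.4,1.6,-5,0.85],
  [0,0,0,0.6,2.5,-5,0.85],
  [0,0,0,0.8,3.5,-5,0.85],
  [0,0,0,1,4.5,-5,0.85],
  [0,0,0,1.3,5.5,-5,0.85],
  [0,0,0,1.6,6.5,-5,0.85],
  [0,0,0,1.8,7.5,-5,0.85],
  [0,0,0,2,8.4,-5,0.85],
  [0,0,0,2.1,9.2,-5,0.85],
  [0,0,0,2.1,9.7,-5,0.85],
  [0,0,0,2.1,9.9,-5,0.85],
  [0,0,0,2.1,9.9,-5,0.85],
  [0,0,0,2.1,9.9,-5,0.85],
])

```text
time_s: 21.97
position: [0.6016, 0.0086, 0.2053]
tcp_rot: [[1.0, 0.004, 0.0], [0.004, -1.0, 0.001], [0.0, -0.001, -1.0]]
force: [0.4, -0.2, 0.2]
opening: 0.847
grasp_force: 0.0
```

Run:
```python
from h import *
from rig import *
s=read_state();print(s['position'],s['opening'])
np.set_printoptions(precision=4,suppress=True)
c=optics.capture('wrist');c2=optics.capture('top');pickle.dump((s,c,c2),open('w2.pkl','wb'))
T=np.eye(4);T[:3,:3]=s['tcp_rot'];T[:3,3]=s['position'];E=np.linalg.inv(T@c['T_tool_cam'])
print('roll',proj(c,(.601,.007,.029),E))
a=c['image'];b=c2['image'][160:300,100:330]
cv2.imwrite('pics/m1.png',np.hstack([a[:,:400],cv2.resize(b,(400,243),interpolation=2)[:,:].repeat(1,0) if 0 else np.vstack([cv2.resize(b,(400,243),interpolation=2),np.zeros((177,400,3),np.uint8)])]))
```

```text
[0.60159588 0.00860256 0.2052557 ] 0.8467489100383505
roll [278.4563 185.119 ]
```

View pics/m1.png

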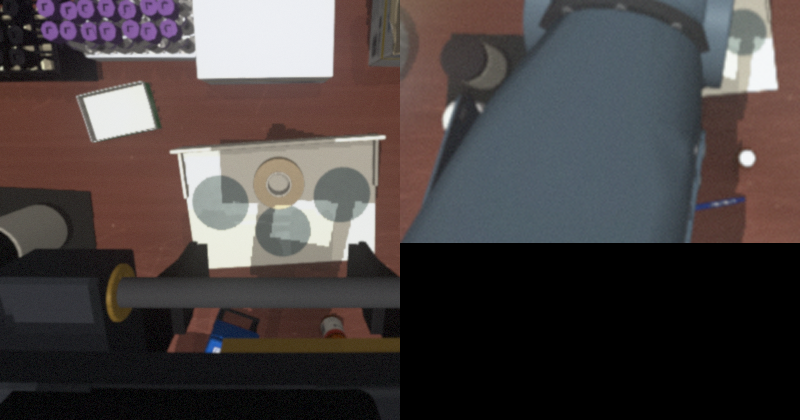

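The roll shows at (278,182) and the discs at (221,202), (283,231) and (342,194). The roll is within about 2 mm of prediction. I'll check the discs against the container homes, then grasp the roll.

Run:
```python
from h import *
np.set_printoptions(precision=4,suppress=True)
s,c,c2=pickle.load(open('w2.pkl','rb'))
T=np.eye(4);T[:3,:3]=s['tcp_rot'];T[:3,3]=s['position'];E=np.linalg.inv(T@c['T_tool_cam'])
for n,p,z in (('roll',(278,182),.029),('can',(221,202),.004),('bottle',(283,231),.004),('jar',(342,194),.004)): print(n,onz(c,p,z,E))
```

```text
roll [0.6046 0.0075 0.029 ]
can [0.5746 0.077  0.004 ]
bottle [0.5375 0.001  0.004 ]
jar [ 0.5852 -0.0702  0.004 ]
```

send_rows([
  [0,0,0,0.02,0.05,0.5,0.85],
  [0,0,0,0.02,0.05,1.2,0.85],
  [0,0,0,0.02,0.05,2,0.85],
  [0,0,0,0.02,0.05,2.8,0.85],
  [0,0,0,0.02,0.05,3.6,0.85],
  [0,0,0,0.02,0.05,4.4,0.85],
  [0,0,0,0.02,0.05,5.1,0.85],
  [0,0,0,0.02,0.05,5.7,0.85],
  [0,0,0,0.02,0.05,6.1,0.85],
  [0,0,0,0.02,0.05,6.35,0.85],
  [0,0,0,0.02,0.05,6.5,0.85],
  [0,0,0,0.02,0.05,6.52,0.85],
  [0,0,0,0.02,0.05,6.52,0.7],
  [0,0,0,0.02,0.05,6.52,0.6],
  [0,0,0,0.02,0.05,6.52,0.45],
  [0,0,0,0.02,0.05,6.52,0.3],
  [0,0,0,0.02,0.05,6.52,0.3],
  [0,0,0,0.02,0.05,6.52,0.3],
])

```text
time_s: 23.57
position: [0.6026, 0.0065, 0.0097]
tcp_rot: [[1.0, 0.004, 0.001], [0.004, -1.0, -0.0], [0.001, 0.0, -1.0]]
force: [0.5, 0.3, -0.0]
opening: 0.483
grasp_force: 0.0
```

The fingers closed past the roll's width with no force. I'll look.

Run:
```python
from rig import *
import cv2,numpy as np
s=read_state();print(s['force'],s['opening'],s['grasp_force'])
c=optics.capture('scene');w=optics.capture('wrist')
cv2.imwrite('pics/m2.png',np.hstack([cv2.resize(c['image'][100:280,170:350],(400,400),interpolation=2),w['image'][10:410,100:500]]))
```

```text
[ 0.49815607  0.2674928  -0.02587317] 0.482595543247653 0.0
```

View pics/m2.png

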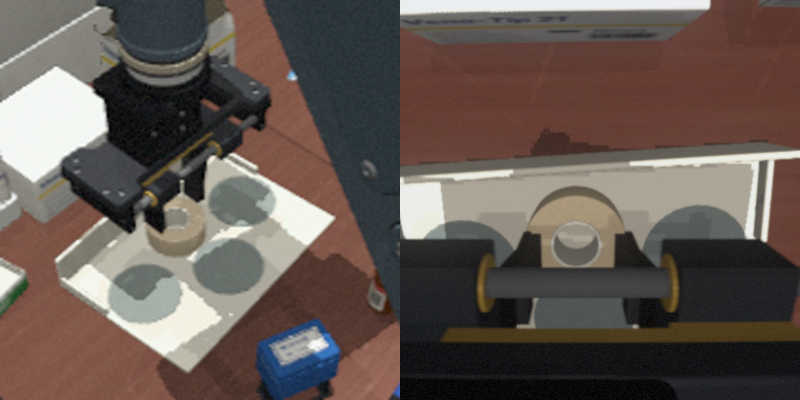

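send_rows([
  [0,0,0,0,0,0,0.3],
  [0,0,0,0,0,0,0.3],
  [0,0,0,0,0,0,0.3],
])

```text
time_s: 23.92
position: [0.6024, 0.0066, 0.0093]
tcp_rot: [[1.0, 0.004, -0.0], [0.004, -1.0, 0.0], [-0.0, -0.0, -1.0]]
force: [0.2, 0.4, -0.2]
opening: 0.305
grasp_force: 0.0
```

Run:
```python
from rig import *
import cv2,numpy as np
c=optics.capture('scene');w=optics.capture('wrist')
cv2.imwrite('pics/m3.png',np.hstack([cv2.resize(c['image'][160:225,205:300],(800,547),interpolation=2)]))
```

View pics/m3.png

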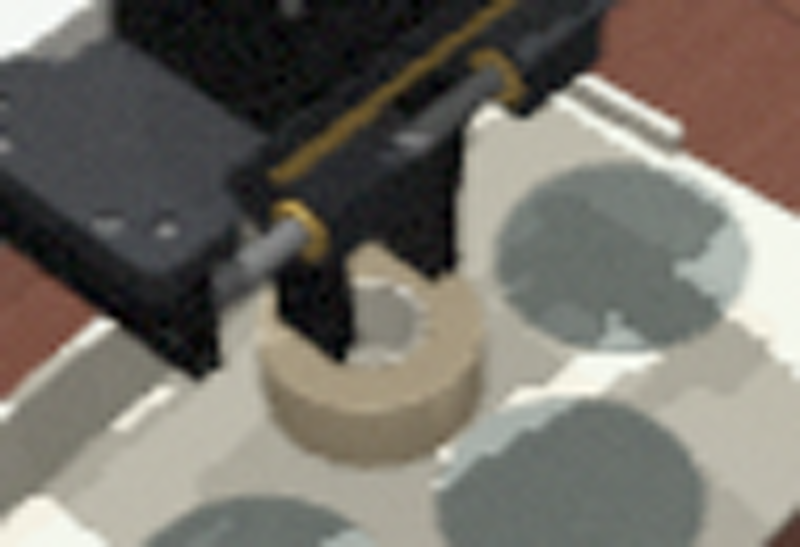

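The fingers are hovering on top of the roll rather than beside it. I'll estimate the real tip height from the picture.

Run:
```python
from h import *
from rig import *
s=read_state();print(s['position'],s['opening'],s['joint_positions'])
S=pickle.load(open('d0.pkl','rb'))['scene']
t=lambda p:((p[0]-205)*800/95,(p[1]-160)*547/65)
for z in (.01,.02,.03,.04): print(z,'Lfront-inner',t(proj(S,(.593,.0196,z))),'Lfo',t(proj(S,(.593,.035,z))),'Rfi',t(proj(S,(.593,-.0067,z))),'Rfo',t(proj(S,(.593,-.021,z))))
for a in range(0,360,45): print(t(proj(S,(.602+.029*np.cos(np.radians(a)),.007+.029*np.sin(np.radians(a)),.029))))
```

```text
[0.602384   0.00660854 0.00932314] 0.29969584412515693 [-9.98984034e+00  4.31093250e+01  9.28481794e+01  1.49228433e-03
  4.40457645e+01  7.97732970e+01]
0.01 Lfront-inner (np.float64(356.52991424227724), np.float64(409.5297345614731)) Lfo (np.float64(313.8171873295979), np.float64(444.16789643325905)) Rfi (np.float64(427.8645270537139), np.float64(351.6758044292743)) Rfo (np.float64(465.8251690252459), np.float64(320.88651415784216))
0.02 Lfront-inner (np.float64(354.72873296854783), np.float64(384.45626883130996)) Lfo (np.float64(311.62385794266834), np.float64(419.19046879003895)) Rfi (np.float64(426.70460212797195), np.float64(326.4524751065237)) Rfo (np.float64(464.99953496460296), np.float64(295.58879112307795))
0.03 Lfront-inner (np.float64(352.8952055359081), np.float64(358.9390124632486)) Lfo (np.float64(309.3908566767066), np.float64(393.76736722662986)) Rfi (np.float64(425.5240731869088), np.float64(300.78873191394484)) Rfo (np.float64(464.1592986187707), np.float64(269.8525662236872))
0.04 Lfront-inner (np.float64(351.02844373187605), np.float64(332.96594966614936)) Lfo (np.float64(307.11708641920245), np.float64(367.8864289420308)) Rfi (np.float64(424.32238054319083), np.float64(274.6728084765584)) Rfo (np.float64(463.30406506689536), np.float64(243.66620763781214))
(np.float64(281.9133522912795), np.float64(257.83122462064364))
(np.float64(247.93881677496182), np.float64(319.1110153174109))
(np.float64(281.2213340333313), np.float64(379.911804268735))
(np.float64(363.799636320315), np.float64(403.2313477005859))
(np.float64(445.46437904318117), np.float64(374.3050359086388))
(np.float64(476.8903295171783), np.float64(311.5175106617412))
(np.float64(441.5213048687799), np.float64(252.68806972305464))
(np.float64(361.49185105539124), np.float64(230.87691601934768))
```

send_rows([
  [0,0,0,0,0,0,0.5],
  [0,0,0,0,0,0,0.85],
  [0,0,0,0,0,0,0.85],
  [0,0,0,0,0,0,0.85],
  [0,0,0,0,0,0,0.85],
  [0,0,0,0,0,0.05,0.85],
  [0,0,0,0,0,0.1,0.85],
  [0,0,0,0,0,0.15,0.85],
  [0,0,0,0,0,0.2,0.85],
  [0,0,0,0,0,0.25,0.85],
  [0,0,0,0,0,0.25,0.85],
])

```text
time_s: 24.93
position: [0.6021, 0.0066, 0.0014]
tcp_rot: [[1.0, 0.004, -0.001], [0.004, -1.0, 0.0], [-0.001, -0.0, -1.0]]
force: [-0.4, -0.3, -0.1]
opening: 0.847
grasp_force: 0.0
```

Run:
```python
from rig import *
import cv2,numpy as np
c=optics.capture('scene')
cv2.imwrite('pics/m4.png',np.hstack([cv2.resize(c['image'][160:225,205:300],(800,547),interpolation=2)]))
```

```text
(no output)
```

View pics/m4.png

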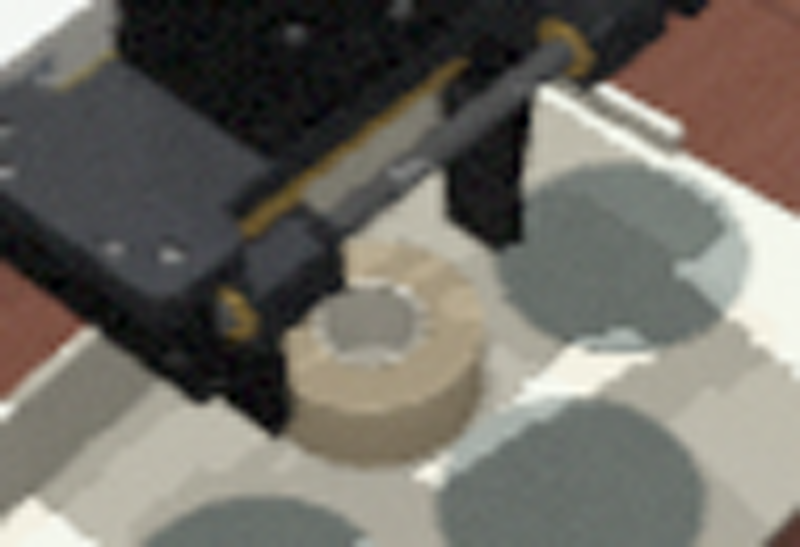

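TCP reads 1.4 mm with no contact, and the tip in the picture at (520,245) works out to z≈24 mm. So the real tips sit about 22 mm above the reported TCP. I'll go down 12 mm more in small steps, then close.

send_rows([
  [0,0,0,0,0,0.05,0.85],
  [0,0,0,0,0,0.1,0.85],
  [0,0,0,0,0,0.15,0.85],
  [0,0,0,0,0,0.2,0.85],
  [0,0,0,0,0,0.25,0.85],
  [0,0,0,0,0,0.3,0.85],
  [0,0,0,0,0,0.35,0.85],
  [0,0,0,0,0,0.35,0.85],
])

```text
time_s: 25.65
position: [0.6022, 0.0066, -0.009]
tcp_rot: [[1.0, 0.004, -0.001], [0.004, -1.0, 0.0], [-0.001, -0.0, -1.0]]
force: [0.1, -0.3, -0.2]
opening: 0.849
grasp_force: 0.0
```

send_rows([
  [0,0,0,0,0,0,0.75],
  [0,0,0,0,0,0,0.65],
  [0,0,0,0,0,0,0.5],
  [0,0,0,0,0,0,0.4],
  [0,0,0,0,0,0,0.4],
  [0,0,0,0,0,0,0.4],
  [0,0,0,0,0,0,0.4],
])

```text
time_s: 26.23
position: [0.6025, 0.0066, -0.0086]
tcp_rot: [[1.0, 0.004, 0.0], [0.004, -1.0, -0.0], [0.0, 0.0, -1.0]]
force: [-0.1, 0.1, 0.1]
opening: 0.64
grasp_force: 30.0
```

send_rows([
  [0,0,0,0,0,-0.3,0.3],
  [0,0,0,0,0,-0.9,0.3],
  [0,0,0,0,0,-1.7,0.3],
  [0,0,0,0,0,-2.5,0.3],
  [0,0,0,-0.1,0.2,-3.2,0.3],
  [0,0,0,-0.3,0.6,-3.8,0.3],
  [0,0,0,-0.7,1.2,-4.2,0.3],
  [0,0,0,-1.1,2,-4.3,0.3],
  [0,0,0,-1.55,2.8,-4.3,0.3],
  [0,0,0,-2,3.6,-4.3,0.3],
  [0,0,0,-2.45,4.4,-4.3,0.3],
  [0,0,0,-2.9,5.2,-4.3,0.3],
  [0,0,0,-3.4,6.1,-4.3,0.3],
  [0,0,0,-3.9,7,-4.3,0.3],
  [0,0,0,-4.4,7.8,-4.3,0.3],
  [0,0,0,-4.8,8.5,-4.3,0.3],
  [0,0,0,-5.1,9.1,-4.3,0.3],
  [0,0,0,-5.18,9.29,-4.3,0.3],
  [0,0,0,-5.18,9.29,-4.3,0.3],
  [0,0,0,-5.18,9.29,-4.3,0.3],
])

```text
time_s: 27.9
position: [0.4482, -0.2724, 0.1206]
tcp_rot: [[1.0, 0.003, 0.0], [0.003, -1.0, 0.0], [0.0, -0.0, -1.0]]
force: [-0.5, -0.3, -1.0]
opening: 0.642
grasp_force: 30.0
```

Run:
```python
from h import *
from rig import *
print(mv((.447,-.272,-.0086)),read_state()['opening'],read_state()['grasp_force'])
```

```text
(array([-0.01, -0.  ,  0.04]), array([-0.04, -0.01,  4.31])) 0.64205022104905 30.000035060802475
```

send_rows([
  [0,0,0,-0.04,0,0.5,0.3],
  [0,0,0,-0.04,0,1.2,0.3],
  [0,0,0,-0.04,0,2,0.3],
  [0,0,0,-0.04,0,2.7,0.3],
  [0,0,0,-0.04,0,3.3,0.3],
  [0,0,0,-0.04,0,3.8,0.3],
  [0,0,0,-0.04,0,4.1,0.3],
  [0,0,0,-0.04,0,4.25,0.3],
  [0,0,0,-0.04,0,4.33,0.3],
  [0,0,0,-0.04,0,4.33,0.3],
  [0,0,0,-0.04,0,4.33,0.6],
  [0,0,0,-0.04,0,4.33,0.67],
  [0,0,0,-0.04,0,4.33,0.75],
  [0,0,0,-0.04,0,4.33,0.85],
  [0,0,0,-0.04,0,4.33,0.85],
  [0,0,0,-0.04,0,4.33,0.85],
])

```text
time_s: 29.23
position: [0.447, -0.2729, -0.0094]
tcp_rot: [[1.0, 0.004, 0.0], [0.004, -1.0, -0.0], [0.0, 0.0, -1.0]]
force: [0.2, -0.2, -0.6]
opening: 0.829
grasp_force: 0.0
```

send_rows([
  [0,0,0,0,0,-0.2,0.85],
  [0,0,0,0,0,-0.7,0.85],
  [0,0,0,0,0,-1.5,0.85],
  [0,0,0,0,0,-2.5,0.85],
  [0,0,0,0,0,-3.5,0.85],
  [0,0,0,0,0,-4.5,0.85],
  [0,0,0,0,0,-5.5,0.85],
  [0,0,0,0,0,-6.4,0.85],
  [0,0,0,0,0,-7,0.85],
  [0,0,0,0.2,-1,-7,0.85],
  [0,0,0,0.4,-2,-7,0.85],
  [0,0,0,0.6,-3,-7,0.85],
  [0,0,0,0.8,-4,-7,0.85],
  [0,0,0,1,-5,-7,0.85],
  [0,0,0,1.2,-6,-7,0.85],
  [0,0,0,1.4,-7,-7,0.85],
  [0,0,0,1.6,-8,-7,0.85],
  [0,0,0,1.8,-9,-7,0.85],
  [0,0,0,2,-10,-7,0.85],
  [0,0,0,2,-10,-7,0.85],
])

```text
time_s: 30.9
position: [0.5057, 0.0322, 0.2009]
tcp_rot: [[1.0, 0.009, 0.001], [0.009, -1.0, 0.002], [0.001, -0.002, -1.0]]
force: [0.5, -0.1, 0.6]
opening: 0.854
grasp_force: 0.0
```

Run:
```python
from h import *
from rig import *
s=read_state();print(s['position'])
c=optics.capture('scene');c2=optics.capture('top');w=optics.capture('wrist');pickle.dump((s,c,c2,w),open('w3.pkl','wb'))
cv2.imwrite('pics/m5.png',np.hstack([c2['image'][150:400,100:440],np.vstack([cv2.resize(c['image'][260:420,90:290],None,fx=1.5625,fy=1.5625)])[:250]]))
```

```text
[0.50567976 0.03218368 0.20087981]
```

View pics/m5.png

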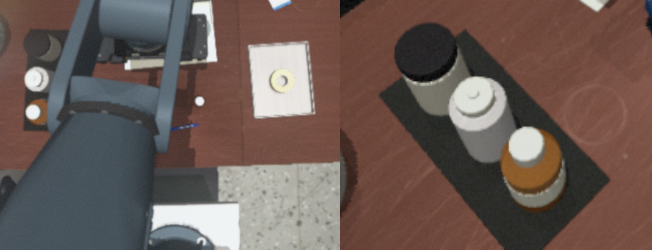

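The roll lies flat in the tray at (282,81), and all three containers are upright on the mat. I'll measure their mat positions from both views.

Run:
```python
from h import *
np.set_printoptions(precision=4,suppress=True)
s,c,c2,w=pickle.load(open('w3.pkl','rb'))
for n,t,q,z in (('jar',(144,195.5),(145.7,294),.104),('can',(137,228),(175.8,320.8),.116),('bottle',(135,262),(209.7,353.4),.117)):
  print(n,onz(c2,t,z),onz(c,q,z),*tri([ray(c2,t),ray(c,q)]))
print(mv((.46,.304,.20)))
```

```text
jar [0.5329 0.2857 0.104 ] [0.5314 0.3053 0.104 ] [0.541  0.298  0.0797] 0.005640062390346962
can [0.4585 0.2967 0.116 ] [0.4551 0.3047 0.116 ] [0.4603 0.3019 0.1034] 0.0010652741637552949
bottle [0.3835 0.3004 0.117 ] [0.3808 0.3044 0.117 ] [0.3835 0.3031 0.1096] 5.7311649464864376e-05
(array([0.01, 0.  , 0.06]), array([-1.46, -9.22,  0.02]))
```

send_rows([
  [0,0,0,-0.1,-0.5,0,0.85],
  [0,0,0,-0.2,-1.3,0,0.85],
  [0,0,0,-0.4,-2.2,0,0.85],
  [0,0,0,-0.5,-3.2,0,0.85],
  [0,0,0,-0.7,-4.2,0,0.85],
  [0,0,0,-0.8,-5.2,0,0.85],
  [0,0,0,-1,-6.2,0,0.85],
  [0,0,0,-1.2,-7.2,0,0.85],
  [0,0,0,-1.3,-8.1,0,0.85],
  [0,0,0,-1.4,-8.8,0,0.85],
  [0,0,0,-1.48,-9.22,0,0.85],
  [0,0,0,-1.48,-9.22,0,0.85],
  [0,0,0,-1.48,-9.22,0,0.85],
  [0,0,0,-1.48,-9.22,0,0.85],
])

```text
time_s: 32.22
position: [0.4605, 0.3023, 0.2004]
tcp_rot: [[1.0, 0.003, -0.0], [0.003, -1.0, -0.001], [-0.0, 0.001, -1.0]]
force: [-0.0, 0.1, -0.5]
opening: 0.851
grasp_force: 0.0
```

Run:
```python
from h import *
print(mv((.4595,.304,.046)))
```

```text
(array([0.01, 0.  , 0.03]), array([-0.03, -0.06,  5.15]))
```

send_rows([
  [0,0,0,-0.03,-0.06,0.5,0.85],
  [0,0,0,-0.03,-0.06,1.2,0.85],
  [0,0,0,-0.03,-0.06,2,0.85],
  [0,0,0,-0.03,-0.06,2.8,0.85],
  [0,0,0,-0.03,-0.06,3.6,0.85],
  [0,0,0,-0.03,-0.06,4.3,0.85],
  [0,0,0,-0.03,-0.06,4.8,0.85],
  [0,0,0,-0.03,-0.06,5.1,0.85],
  [0,0,0,-0.03,-0.06,5.15,0.85],
  [0,0,0,-0.03,-0.06,5.15,0.85],
  [0,0,0,-0.03,-0.06,5.15,0.75],
  [0,0,0,-0.03,-0.06,5.15,0.65],
  [0,0,0,-0.03,-0.06,5.15,0.5],
  [0,0,0,-0.03,-0.06,5.15,0.3],
  [0,0,0,-0.03,-0.06,5.15,0.3],
  [0,0,0,-0.03,-0.06,5.15,0.3],
  [0,0,0,-0.03,-0.06,5.15,0.3],
])

```text
time_s: 33.63
position: [0.4599, 0.3059, 0.0468]
tcp_rot: [[1.0, 0.004, 0.002], [0.004, -1.0, 0.0], [0.002, -0.0, -1.0]]
force: [0.3, -1.3, 5.0]
opening: 0.637
grasp_force: 30.0
```

Run:
```python
from h import *
print(mv((.5765,.0775,.19)))
```

```text
(array([-0.  , -0.02,  0.05]), array([ 3.86,  7.63, -4.77]))
```

send_rows([
  [0,0,0,0,0,-0.3,0.2],
  [0,0,0,0,0,-0.8,0.2],
  [0,0,0,0,0,-1.5,0.2],
  [0,0,0,0,0,-2.3,0.2],
  [0,0,0,0,0,-3.1,0.2],
  [0,0,0,0,0,-3.8,0.2],
  [0,0,0,0.2,0.4,-4.4,0.2],
  [0,0,0,0.5,1,-4.77,0.2],
  [0,0,0,0.9,1.8,-4.77,0.2],
  [0,0,0,1.3,2.6,-4.77,0.2],
  [0,0,0,1.75,3.45,-4.77,0.2],
  [0,0,0,2.2,4.3,-4.77,0.2],
  [0,0,0,2.6,5.15,-4.77,0.2],
  [0,0,0,3,6,-4.77,0.2],
  [0,0,0,3.4,6.7,-4.77,0.2],
  [0,0,0,3.65,7.2,-4.77,0.2],
  [0,0,0,3.8,7.5,-4.77,0.2],
  [0,0,0,3.86,7.63,-4.77,0.2],
  [0,0,0,3.86,7.63,-4.77,0.2],
  [0,0,0,3.86,7.63,-4.77,0.2],
])

```text
time_s: 35.3
position: [0.5751, 0.0781, 0.1889]
tcp_rot: [[1.0, 0.004, -0.001], [0.004, -1.0, 0.001], [-0.001, -0.001, -1.0]]
force: [0.4, -0.0, -2.1]
opening: 0.631
grasp_force: 30.0
```

send_rows([
  [0,0,0,0,0,0,0.2],
  [0,0,0,0,0,0,0.2],
])

```text
time_s: 35.47
position: [0.5753, 0.0784, 0.189]
tcp_rot: [[1.0, 0.006, -0.001], [0.006, -1.0, 0.0], [-0.001, -0.0, -1.0]]
force: [-0.2, 0.2, -1.4]
opening: 0.631
grasp_force: 30.0
```

Run:
```python
from h import *
print(mv((.5765,.0775,.0475)))
```

```text
(array([-0.  ,  0.01,  0.06]), array([0.04, 0.03, 4.72]))
```

send_rows([
  [0,0,0,0.02,0.02,0.5,0.2],
  [0,0,0,0.02,0.02,1.2,0.2],
  [0,0,0,0.02,0.02,2,0.2],
  [0,0,0,0.02,0.02,2.8,0.2],
  [0,0,0,0.02,0.02,3.5,0.2],
  [0,0,0,0.02,0.02,4.1,0.2],
  [0,0,0,0.02,0.02,4.5,0.2],
  [0,0,0,0.02,0.02,4.65,0.2],
  [0,0,0,0.02,0.02,4.72,0.2],
  [0,0,0,0.02,0.02,4.74,0.2],
  [0,0,0,0.02,0.02,4.74,0.2],
  [0,0,0,0.02,0.02,4.74,0.6],
  [0,0,0,0.02,0.02,4.74,0.66],
  [0,0,0,0.02,0.02,4.74,0.7],
  [0,0,0,0.02,0.02,4.74,0.8],
  [0,0,0,0.02,0.02,4.74,0.85],
  [0,0,0,0.02,0.02,4.74,0.85],
])

```text
time_s: 36.88
position: [0.5768, 0.0767, 0.0469]
tcp_rot: [[1.0, 0.004, 0.0], [0.004, -1.0, -0.0], [0.0, 0.0, -1.0]]
force: [0.9, 0.1, -0.3]
opening: 0.813
grasp_force: 0.0
```

Run:
```python
from h import *
print(mv((.5377,.304,.20)))
```

```text
(array([ 0.  , -0.  ,  0.05]), array([-1.27, -7.58, -5.11]))
```

Next the jar. The can stays clear as long as I lift first.

send_rows([
  [0,0,0,0,0,-0.3,0.85],
  [0,0,0,0,0,-0.9,0.85],
  [0,0,0,0,0,-1.8,0.85],
  [0,0,0,0,0,-2.8,0.85],
  [0,0,0,0,0,-3.8,0.9],
  [0,0,0,0,0,-4.6,0.9],
  [0,0,0,-0.1,-0.6,-5.1,0.9],
  [0,0,0,-0.3,-1.4,-5.1,0.9],
  [0,0,0,-0.4,-2.3,-5.1,0.9],
  [0,0,0,-0.6,-3.3,-5.1,0.9],
  [0,0,0,-0.7,-4.3,-5.1,0.9],
  [0,0,0,-0.9,-5.3,-5.1,0.9],
  [0,0,0,-1.1,-6.2,-5.1,0.9],
  [0,0,0,-1.2,-7,-5.1,0.9],
  [0,0,0,-1.27,-7.5,-5.1,0.9],
  [0,0,0,-1.27,-7.58,-5.1,0.9],
  [0,0,0,-1.27,-7.58,-5.1,0.9],
  [0,0,0,-1.27,-7.58,-5.1,0.9],
])

```text
time_s: 38.38
position: [0.5378, 0.3029, 0.1999]
tcp_rot: [[1.0, 0.004, -0.0], [0.004, -1.0, -0.001], [-0.0, 0.001, -1.0]]
force: [0.9, -0.3, -0.3]
opening: 0.901
grasp_force: 0.0
```

Run:
```python
from h import *
print(mv((.5375,.304,.05)))
```

```text
(array([0.01, 0.  , 0.04]), array([-0.01, -0.04,  5.  ]))
```

send_rows([
  [0,0,0,0,-0.04,0.5,0.9],
  [0,0,0,0,-0.04,1.2,0.9],
  [0,0,0,0,-0.04,2,0.9],
  [0,0,0,0,-0.04,2.8,0.9],
  [0,0,0,0,-0.04,3.6,0.9],
  [0,0,0,0,-0.04,4.3,0.9],
  [0,0,0,0,-0.04,4.7,0.9],
  [0,0,0,0,-0.04,4.95,0.9],
  [0,0,0,0,-0.04,5,0.9],
  [0,0,0,0,-0.04,5,0.9],
  [0,0,0,0,-0.04,5,0.75],
  [0,0,0,0,-0.04,5,0.7],
  [0,0,0,0,-0.04,5,0.5],
  [0,0,0,0,-0.04,5,0.3],
  [0,0,0,0,-0.04,5,0.3],
  [0,0,0,0,-0.04,5,0.3],
  [0,0,0,0,-0.04,5,0.3],
])

```text
time_s: 39.8
position: [0.5383, 0.3052, 0.0509]
tcp_rot: [[1.0, 0.004, 0.002], [0.004, -1.0, 0.0], [0.002, -0.0, -1.0]]
force: [-0.1, -0.9, 5.9]
opening: 0.7
grasp_force: 30.0
```

Run:
```python
from h import *
print(mv((.5826,-.068,.22)))
```

```text
(array([-0.  , -0.02,  0.05]), array([ 1.43, 12.45, -5.64]))
```

send_rows([
  [0,0,0,0,0,-0.3,0.2],
  [0,0,0,0,0,-0.9,0.2],
  [0,0,0,0,0,-1.7,0.2],
  [0,0,0,0,0,-2.6,0.2],
  [0,0,0,0,0.1,-3.5,0.2],
  [0,0,0,0.05,0.4,-4.4,0.2],
  [0,0,0,0.1,1,-5.1,0.2],
  [0,0,0,0.2,1.8,-5.6,0.2],
  [0,0,0,0.3,2.8,-5.64,0.2],
  [0,0,0,0.45,3.8,-5.64,0.2],
  [0,0,0,0.55,4.8,-5.64,0.2],
  [0,0,0,0.7,5.8,-5.64,0.2],
  [0,0,0,0.8,6.8,-5.64,0.2],
  [0,0,0,0.9,7.8,-5.64,0.2],
  [0,0,0,1,8.8,-5.64,0.2],
  [0,0,0,1.1,9.8,-5.64,0.2],
  [0,0,0,1.2,10.7,-5.64,0.2],
  [0,0,0,1.3,11.5,-5.64,0.2],
  [0,0,0,1.4,12.1,-5.64,0.2],
  [0,0,0,1.43,12.45,-5.64,0.2],
])

```text
time_s: 41.47
position: [0.582, -0.0703, 0.2188]
tcp_rot: [[1.0, 0.002, -0.0], [0.002, -1.0, -0.0], [-0.0, 0.0, -1.0]]
force: [0.1, 0.4, -1.1]
opening: 0.696
grasp_force: 30.0
```

send_rows([
  [0,0,0,0,0,0,0.2],
  [0,0,0,0,0,0,0.2],
  [0,0,0,0,0,0,0.2],
])

```text
time_s: 41.72
position: [0.5814, -0.0668, 0.2188]
tcp_rot: [[1.0, 0.005, -0.001], [0.005, -1.0, 0.001], [-0.001, -0.001, -1.0]]
force: [0.1, 0.1, -1.5]
opening: 0.699
grasp_force: 30.0
```

Run:
```python
from h import *
print(mv((.5826,-.068,.0515)))
```

```text
(array([-0.01,  0.01,  0.06]), array([0.05, 0.05, 5.58]))
```

send_rows([
  [0,0,0,0.03,0.04,0.5,0.2],
  [0,0,0,0.03,0.04,1.2,0.2],
  [0,0,0,0.03,0.04,2,0.2],
  [0,0,0,0.03,0.04,2.8,0.2],
  [0,0,0,0.03,0.04,3.6,0.2],
  [0,0,0,0.03,0.04,4.4,0.2],
  [0,0,0,0.03,0.04,5,0.2],
  [0,0,0,0.03,0.04,5.4,0.2],
  [0,0,0,0.03,0.04,5.55,0.2],
  [0,0,0,0.03,0.04,5.6,0.2],
  [0,0,0,0.03,0.04,5.6,0.2],
  [0,0,0,0.03,0.04,5.6,0.66],
  [0,0,0,0.03,0.04,5.6,0.72],
  [0,0,0,0.03,0.04,5.6,0.76],
  [0,0,0,0.03,0.04,5.6,0.85],
  [0,0,0,0.03,0.04,5.6,0.9],
  [0,0,0,0.03,0.04,5.6,0.9],
])

```text
time_s: 43.13
position: [0.5831, -0.0695, 0.0512]
tcp_rot: [[1.0, 0.004, 0.0], [0.004, -1.0, -0.0], [0.0, 0.0, -1.0]]
force: [-0.4, 0.4, 0.4]
opening: 0.87
grasp_force: 0.0
```

Run:
```python
from h import *
print(mv((.3846,.304,.22)))
```

```text
(array([ 0.  , -0.  ,  0.05]), array([ -6.56, -12.48,  -5.63]))
```

send_rows([
  [0,0,0,0,0,-0.3,0.9],
  [0,0,0,0,0,-0.9,0.9],
  [0,0,0,0,0,-1.8,0.9],
  [0,0,0,0,0,-2.8,0.9],
  [0,0,0,0,0,-3.8,0.9],
  [0,0,0,0,0,-4.8,0.85],
  [0,0,0,-0.3,-0.5,-5.5,0.85],
  [0,0,0,-0.8,-1.4,-5.63,0.85],
  [0,0,0,-1.3,-2.4,-5.63,0.85],
  [0,0,0,-1.8,-3.4,-5.63,0.85],
  [0,0,0,-2.4,-4.5,-5.63,0.85],
  [0,0,0,-3,-5.6,-5.63,0.85],
  [0,0,0,-3.6,-6.8,-5.63,0.85],
  [0,0,0,-4.2,-8,-5.63,0.85],
  [0,0,0,-4.8,-9.2,-5.63,0.85],
  [0,0,0,-5.4,-10.3,-5.63,0.85],
  [0,0,0,-6,-11.4,-5.63,0.85],
  [0,0,0,-6.4,-12.2,-5.63,0.85],
  [0,0,0,-6.56,-12.48,-5.63,0.85],
  [0,0,0,-6.56,-12.48,-5.63,0.85],
])

```text
time_s: 44.8
position: [0.3834, 0.3057, 0.2205]
tcp_rot: [[1.0, 0.008, 0.001], [0.008, -1.0, 0.0], [0.001, -0.0, -1.0]]
force: [0.0, -0.9, 0.2]
opening: 0.849
grasp_force: 0.0
```

send_rows([
  [0,0,0,0,0,0,0.85],
  [0,0,0,0,0,0,0.85],
])

```text
time_s: 44.97
position: [0.3854, 0.3032, 0.2201]
tcp_rot: [[1.0, 0.003, 0.001], [0.003, -1.0, -0.001], [0.001, 0.001, -1.0]]
force: [0.6, -1.0, -0.1]
opening: 0.848
grasp_force: 0.0
```

Run:
```python
from h import *
from rig import *
print(mv((.3846,.304,.044)))
s=read_state();c=optics.capture('scene');w=optics.capture('wrist')
cv2.imwrite('pics/m6.png',np.hstack([cv2.resize(c['image'][130:400,90:350],(404,420),interpolation=2),w['image'][:,150:450]]))
```

```text
(array([ 0.01, -0.01,  0.04]), array([-0.03, -0.03,  5.87]))
```

View pics/m6.png

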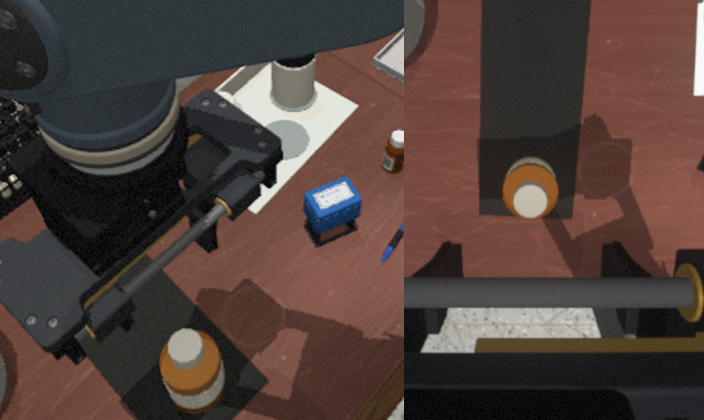

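The jar stands on its disc at (293,85) and the bottle is upright at (190,365). I'll grasp it 11 mm lower than before.

send_rows([
  [0,0,0,-0.03,-0.03,0.5,0.85],
  [0,0,0,-0.03,-0.03,1.2,0.85],
  [0,0,0,-0.03,-0.03,2,0.85],
  [0,0,0,-0.03,-0.03,2.8,0.85],
  [0,0,0,-0.03,-0.03,3.6,0.85],
  [0,0,0,-0.03,-0.03,4.4,0.85],
  [0,0,0,-0.03,-0.03,5,0.85],
  [0,0,0,-0.03,-0.03,5.5,0.85],
  [0,0,0,-0.03,-0.03,5.8,0.85],
  [0,0,0,-0.03,-0.03,5.87,0.85],
  [0,0,0,-0.03,-0.03,5.87,0.85],
  [0,0,0,-0.03,-0.03,5.87,0.75],
  [0,0,0,-0.03,-0.03,5.87,0.65],
  [0,0,0,-0.03,-0.03,5.87,0.5],
  [0,0,0,-0.03,-0.03,5.87,0.3],
  [0,0,0,-0.03,-0.03,5.87,0.3],
  [0,0,0,-0.03,-0.03,5.87,0.3],
  [0,0,0,-0.03,-0.03,5.87,0.3],
])

```text
time_s: 46.57
position: [0.3843, 0.3052, 0.0446]
tcp_rot: [[1.0, 0.004, 0.002], [0.004, -1.0, 0.0], [0.002, -0.0, -1.0]]
force: [-0.5, -2.9, 7.1]
opening: 0.651
grasp_force: 30.0
```

Run:
```python
from h import *
print(mv((.5391,.0018,.22)))
```

```text
(array([-0.01, -0.02,  0.05]), array([ 5.13, 10.13, -5.84]))
```

send_rows([
  [0,0,0,0,0,-0.3,0.2],
  [0,0,0,0,0,-0.9,0.2],
  [0,0,0,0,0,-1.7,0.2],
  [0,0,0,0,0,-2.6,0.2],
  [0,0,0,0,0,-3.5,0.2],
  [0,0,0,0.2,0.4,-4.4,0.2],
  [0,0,0,0.5,1,-5.2,0.2],
  [0,0,0,0.9,1.8,-5.7,0.2],
  [0,0,0,1.3,2.6,-5.84,0.2],
  [0,0,0,1.8,3.5,-5.84,0.2],
  [0,0,0,2.25,4.4,-5.84,0.2],
  [0,0,0,2.7,5.3,-5.84,0.2],
  [0,0,0,3.15,6.2,-5.84,0.2],
  [0,0,0,3.6,7.1,-5.84,0.2],
  [0,0,0,4.05,8,-5.84,0.2],
  [0,0,0,4.5,8.9,-5.84,0.2],
  [0,0,0,4.8,9.5,-5.84,0.2],
  [0,0,0,5.05,9.95,-5.84,0.2],
  [0,0,0,5.13,10.13,-5.84,0.2],
  [0,0,0,5.13,10.13,-5.84,0.2],
])

```text
time_s: 48.23
position: [0.5389, 0.0012, 0.2189]
tcp_rot: [[1.0, 0.003, -0.0], [0.003, -1.0, 0.0], [-0.0, -0.0, -1.0]]
force: [0.0, 0.9, -3.0]
opening: 0.654
grasp_force: 30.0
```

send_rows([
  [0,0,0,0,0,0,0.2],
  [0,0,0,0,0,0,0.2],
  [0,0,0,0,0,0,0.2],
])

```text
time_s: 48.48
position: [0.5379, 0.0032, 0.219]
tcp_rot: [[1.0, 0.006, -0.001], [0.006, -1.0, 0.001], [-0.001, -0.001, -1.0]]
force: [-0.1, -0.7, -2.1]
opening: 0.652
grasp_force: 30.0
```

Run:
```python
from h import *
print(mv((.5391,.0018,.0455)))
```

```text
(array([-0.01,  0.01,  0.07]), array([0.04, 0.05, 5.78]))
```

send_rows([
  [0,0,0,0.02,0.04,0.5,0.2],
  [0,0,0,0.02,0.04,1.2,0.2],
  [0,0,0,0.02,0.04,2,0.2],
  [0,0,0,0.02,0.04,2.8,0.2],
  [0,0,0,0.02,0.04,3.6,0.2],
  [0,0,0,0.02,0.04,4.4,0.2],
  [0,0,0,0.02,0.04,5.1,0.2],
  [0,0,0,0.02,0.04,5.5,0.2],
  [0,0,0,0.02,0.04,5.7,0.2],
  [0,0,0,0.02,0.04,5.8,0.2],
  [0,0,0,0.02,0.04,5.8,0.2],
  [0,0,0,0.02,0.04,5.8,0.62],
  [0,0,0,0.02,0.04,5.8,0.68],
  [0,0,0,0.02,0.04,5.8,0.72],
  [0,0,0,0.02,0.04,5.8,0.8],
  [0,0,0,0.02,0.04,5.8,0.82],
  [0,0,0,0.02,0.04,5.8,0.82],
])

```text
time_s: 49.9
position: [0.5396, 0.0006, 0.0453]
tcp_rot: [[1.0, 0.004, 0.0], [0.004, -1.0, -0.0], [0.0, 0.0, -1.0]]
force: [1.0, 0.2, -0.8]
opening: 0.803
grasp_force: 0.0
```

send_rows([
  [0,0,0,0,0,-0.3,0.82],
  [0,0,0,0,0,-0.9,0.82],
  [0,0,0,0,0,-1.8,0.82],
  [0,0,0,0,0,-2.8,0.82],
  [0,0,0,0,0,-3.8,0.82],
  [0,0,0,0,0,-4.8,0.82],
  [0,0,0,0,0,-5.6,0.82],
  [0,0,0,0,0,-6.4,0.82],
  [0,0,0,0,0,-6.8,0.82],
  [0,0,0,0,0,-6.8,0.82],
  [0,0,0,0,0,-6.8,0.82],
])

```text
time_s: 50.82
position: [0.5395, 0.0006, 0.2499]
tcp_rot: [[1.0, 0.004, 0.002], [0.004, -1.0, -0.0], [0.002, 0.0, -1.0]]
force: [-0.4, -0.0, -0.4]
opening: 0.819
grasp_force: 0.0
```

Run:
```python
from h import *
from rig import *
s=read_state();w=optics.capture('wrist');c=optics.capture('top');a=optics.capture('scene')
pickle.dump((s,w,c,a),open('w4.pkl','wb'))
print(s['position'])
T=np.eye(4);T[:3,:3]=s['tcp_rot'];T[:3,3]=s['position'];E=np.linalg.inv(T@w['T_tool_cam'])
for n,p in (('bottle',(.5375,.002,.118)),('can',(.574,.078,.117)),('jar',(.583,-.0685,.105))): print(n,proj(w,p,E))
cv2.imwrite('pics/m7.png',np.hstack([w['image'][:,:560],cv2.resize(a['image'][130:300,190:286],(237,420),interpolation=2)]))
```

```text
[0.5394699  0.00060369 0.24991805]
bottle [275.40180359 195.65249267]
can [197.40725111 158.6169077 ]
jar [345.99415907 148.70345991]
```

View pics/m7.png

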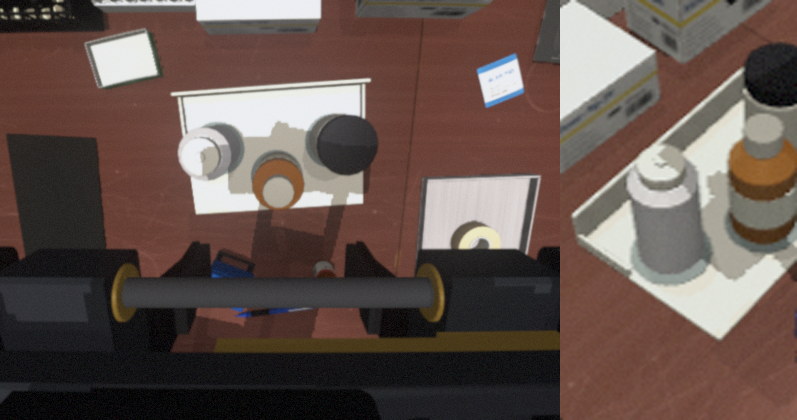

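All three containers match their first wrist-view places within about 2 px: cap (278,192), can (200,156), lid (347,145). All stand upright, and the roll lies in the tray at (480,240). I'll hand it in.

```bash
python3 -c "
from rig import *
print(bot.hand_in())"
```

```text
the job is handed in; nothing more can be done
None
```

The job is handed in: the roll lies flat in the steel tray, and the bottle, jar and can stand upright back on their own spots, about 2 mm from where they started by the last wrist picture; the hand-in gave no verdict.

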